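# Slide the hob up to full power

## Task

Put the steaming pot on full power: with a fingertip (or the shut fingertips), start at the narrow end of the hob's curved control bar and trace along it to the broad end, pressing each of the five keys in turn just enough to make the bar give. Press lightly, never down to the bar's stop, and do not grasp, shift or lift anything standing around. Finish holding: end the program with the fingertip still resting lightly on the broadest key, the bar slightly pressed.

Things in the scene. Friction and masses are not known exactly. Their poses are not given: they have to be found in the camera images.
- hob: portable induction hob, fixed, 364 x 344 x 60 mm, black glass top. Origin under its centre, x away from the robot, y left. Near its front edge the control bar: five flush aluminium keys in a row along a 200 long arc, radius 185 about the cooking zone's centre (x = 50, y = 0), bulging towards the robot, tapering from narrow (left) to broad (right)
- bar (a joint): spring travel (m) of the hob's control bar: 0 = up, 0.010 = down on its stop. One rigid piece, it sinks straight down wherever it is pressed; starts to give at about 1 N, then 700 N/m, about 8 N at the stop. It stands 16 mm above the glass: top at z = 76 mm when up.
- key1: key of the bar, first and narrowest, at the left end (+y side) seen from the robot; 10 mm wide (its x, across the arc) and 37 long (its y, along the arc, pointing to the narrow end), 3 gap to the next. Origin at the centre of its top face, z up; goes down with the bar.
- key2: key of the bar, second; 14.5 mm wide (its x, across the arc) and 37 long (its y, along the arc, pointing to the narrow end), 3 gap to the next. Origin at the centre of its top face, z up; goes down with the bar.
- key3: key of the bar, third, in the middle, nearest the robot in the hob's frame; 19 mm wide (its x, across the arc) and 37 long (its y, along the arc, pointing to the narrow end), 3 gap to the next. Origin at the centre of its top face, z up; goes down with the bar.
- key4: key of the bar, fourth; 23.5 mm wide (its x, across the arc) and 37 long (its y, along the arc, pointing to the narrow end), 3 gap to the next. Origin at the centre of its top face, z up; goes down with the bar.
- key5: key of the bar, fifth and broadest, at the right end (-y side) seen from the robot; 28 mm wide (its x, across the arc) and 37 long (its y, along the arc, pointing to the narrow end), 3 gap to the next. Origin at the centre of its top face, z up; goes down with the bar.
- pot: lidded stainless steel steaming pot, 176 wide, 118 high, standing on the hob's cooking zone (bystander, loose; sizes in mm, origin at the centre of its underside)
- ramekin: small white ceramic ramekin, 66 across, 38 high, standing on the hob's glass just behind the broad end of the control bar, about 40 clear of it (bystander, loose; sizes in mm, origin at the centre of its underside)
- tongs: steel tongs with a spring joint, about 235 long, 60 wide, 20 high, lying on the stone between the robot and the hob; origin at mid-length, its underside (bystander, loose; sizes in mm)
- idli_stand: stainless steel idli plate stand, three tiers of four cups, 165 across, 181 high, to one side of the hob (bystander, loose; sizes in mm, origin at the centre of its underside)
- chutney_box: lime-green plastic chutney box with clip lid, 101 x 146 x 67 high, to the other side of the hob (bystander, loose; sizes in mm, origin at the centre of its underside)
- tumbler: steel tumbler, 72 across, 100 high, to one side (bystander, loose; sizes in mm, origin at the centre of its underside)
- spice_jar: amber spice jar, 56 across, 100 high, to the other side (bystander, loose; sizes in mm, origin at the centre of its underside)

How it is judged:
By the outcome, as a careful person would: the job done as asked, in the order asked, and still so for the second after the job is handed in, while the arm keeps its last pose, push and grip.
It also fails if it takes over 38 s, if anything falls off the work surface, if the arm or the gripper's body presses on something with over 40 N, if the wrist force passes 120 N, or if a joint passes its speed limit or range.

## Robot

A 7-joint arm with a two-finger parallel gripper is mounted at the origin on the work surface. World frame = base frame: x ahead of the robot, y to its left, z up, the work surface at z = 0. Lengths are in m, angles in degrees, forces in N, time in s.
With the tool pointing down it reaches from about 0.425 to 0.825 m from the base axis. Payload 3.6 kg.
Tool frame: the origin (TCP) lies on the centre line of the jaws, within the pads' length; the fingertips stand 25 mm ahead of it and the grasp point (between the pads) lies 6 mm ahead of it; z points along the fingers, y is the line along which they close (so a half turn about z gives the same grasp; the last joint's range is limited). The gripper opens to 93 mm and grips with 3 to 60 N. Pads are 15 mm wide; open, the fingers measure 128 mm over their backs; the gripper's body (75 mm by 188 mm) begins 65 mm behind the grasp point.
Start: joints at [-71.362, 35.231, -0.722, 81.555, 0.464, 63.22, -2.315], TCP at [0.224, 0.61, 0.217] pointing down, gripper open.
Joint ranges: [-178.69, 178.69], [-17.37, 117.87], [-77.05, 75.6], [15.02, 138.74], [-78.02, 258.01], [0.78, 113.62], [-162.83, 162.83]. Speed limits (degrees/s): [159.86, 159.86, 180, 180, 180, 180, 180].

## Interface

Orientations are given as [roll, pitch, yaw] about the fixed x, y, z axes, in that order (R = Rz(yaw) Ry(pitch) Rx(roll)).
In Python, from station import arm gives the robot as it stands. The module is installed in compiled form; this text tells all that it offers.
- The arm moves only by the tool arm_command, never from a script. Its argument "rows" is a list of rows, each an object of numbers: "x", "y", "z": the shift along the tool's x, y, z in cm; "ax", "ay", "az": the turn, a rotation vector about the tool's x, y, z in degrees. A call has 1 to 5 rows; each row shifts and turns the commanded pose from where the row before left it, along the tool's axes as they then stand; what a row does not reach is not made up. A row lasts 1/10 s, in which the tool goes at most 50 mm and 8.59 degrees, less where a joint would pass 70% of its speed; a pose out of reach is approached as far as the arm can. A call is refused whole if a number of a shift passes 5 or a number of a turn 8.59, either way. A call with a gripper value outside its range is refused whole. "gripper" is the closure, from -1 (fully open) to 1 (shut), set as the call begins (left out, the last holds). The fingers move at their own pace and stop on an object; the grip force is fixed at half the most. Time passes only in rows, so rows that do not move let the fingers close. It gives the time, the measured TCP pose, the force, the opening and the grip force at its end, in the units of the state.
- arm.read_state(): the state, without advancing time (a new reading comes with each control period).
- arm.read_camera(name): name is "scene" or "top" or "wrist"; returns (picture, depth): 480x640x3 uint8, red, green, blue; 480x640 float32, m along the optical axis (not along the pixel's ray), 0 where there is no reading.
- arm.camera_info(name): a dict with "camera_matrix" (3x3 intrinsics, pixels), "R" (3x3) and "t" (3): a world point X has camera coordinates R X + t. Camera axes: x right, y down, z forward; pixel columns grow to the right and rows downward; lengths in m; the calibration is good to about 2 mm. A picture is of the moment at which its call begins: read the wrist's pose just before it. camera_info takes no time and is no camera call; for the wrist camera it gives the pose at the moment of the call.
- arm.sign_off(): hands the job in; it is judged then, once.
Trained networks look in the newest picture that a camera, given by its name, has taken for a name from the list of things; names that differ only in an ending like _2 or _b are one class to them, and where a whole thing is asked for, a point or a joint stands for the part that bears it (a point fixed in the world has none). Each returns a list of dicts, best first, with "conf" (0 to 1); they miss things now and then, are a little off and sometimes report something else, mostly with a low value. They report only what shows in the picture. A call takes as long as a camera call.
- arm.find_in(target, camera): "centre" ([x, y, z] in m, in the coordinates of the camera as it stood for that picture, good to about 4 mm: the middle of the surface that is visible of it).
- arm.trace(target, camera): "mask" (480x640 bool, what is visible of it).
The state is a dict: "time_s": time; "joints": joint angles; "qd": joint speeds; "tau": joint torques, N m; "eef_pos": TCP position; "tool_rot": TCP orientation; "wrist_force": force on the tool from outside, world axes, zero at the start; "wrist_torque": the same for the moment, N m; "gripper_width": opening from 0.0 (shut) to 1.0 (fully open); "gripper_force": force on a finger pad.
Only numpy, scipy, OpenCV 4.12 (cv2) and the standard library are available. Lean on these libraries where they do the work, as an engineer would, in place of code of your own. Each camera call takes 0.05 s, during which the arm holds its last target. There are 200 camera calls.

## Working session

There is one attempt and no reset: what is moved stays moved. The work goes in short steps, Python scripts to look and compute and a tool call to move; the robot and the scene stay as the last step left them, time stands still between calls to the robot, and variables do not carry over. Pictures are saved under pics/ and viewed, at most 10 in all, crops included, and the job is handed in when it is done.

Besides the shell and the picture viewer there is one more tool, called as name([rows], argument=value, ...), one row to a line, values as JSON. arm_command: Moves the arm, as the interface text tells. Its arguments: {"type":"object","properties":{"rows":{"type":"array"},"gripper":{"type":"number"}},"required":["rows"]}

```bash
mkdir -p pics; cat > h.py <<'E'
import numpy as np,cv2
from station import arm
def world(cam,c):
    i=arm.camera_info(cam); return np.array(i["R"]).T@(np.array(c)-np.array(i["t"]))
E
python3 - <<'E'
from h import *
s=arm.read_state(); print(s)
for c in ["top"]:
    p,d=arm.read_camera(c); cv2.imwrite(f"pics/{c}0.png",p[:,:,::-1])
    for n in ["hob","bar","key1","key2","key3","key4","key5","pot","ramekin","tongs","idli_stand","chutney_box","tumbler","spice_jar"]:
        r=arm.find_in(n,c)
        print(n,[(round(q["conf"],2),world(c,q["centre"]).round(3)) for q in r[:2]])
E
```

```text
{'time_s': 0.0, 'joints': array([-71.36104201,  35.28988181,  -0.72422904,  81.64056108,
         0.46406766,  63.21913143,  -2.31359263]), 'qd': array([-0.01080202, -0.11806689, -0.04051886,  0.03401568, -0.00098088,
        0.09587245, -0.01404167]), 'tau': array([-1.50686824e-04, -4.58935261e+01,  2.09351513e-01, -1.65740561e+01,
       -6.09835982e-02,  2.02867395e-02,  2.42108026e-04]), 'eef_pos': array([0.22369474, 0.6094502 , 0.21627836]), 'tool_rot': array([-1.79853292e+02,  1.28658183e-03,  1.59848775e+02]), 'wrist_force': array([-0.11020588, -0.62113153,  0.30445245]), 'wrist_torque': array([-0.0685493 ,  0.00467032,  0.00329885]), 'gripper_force': 0.0, 'gripper_width': 1.0014205620438266}
hob [(0.88, array([ 0.6  , -0.012,  0.063])), (0.17, array([0.551, 0.068, 0.072]))]
bar [(0.66, array([ 0.523, -0.037,  0.076]))]
key1 [(0.61, array([0.555, 0.068, 0.076])), (0.61, array([ 0.519, -0.089,  0.073]))]
key2 [(0.61, array([0.555, 0.068, 0.076])), (0.61, array([ 0.519, -0.089,  0.073]))]
key3 [(0.61, array([0.555, 0.068, 0.076])), (0.61, array([ 0.519, -0.089,  0.073]))]
key4 [(0.61, array([0.555, 0.068, 0.076])), (0.61, array([ 0.519, -0.089,  0.073]))]
key5 [(0.61, array([0.555, 0.068, 0.076])), (0.61, array([ 0.519, -0.089,  0.073]))]
pot [(0.97, array([ 0.709, -0.053,  0.155]))]
ramekin [(0.56, array([ 0.601, -0.157,  0.071]))]
tongs [(0.82, array([0.404, 0.023, 0.014]))]
idli_stand [(0.94, array([0.598, 0.452, 0.135]))]
chutney_box [(0.55, array([ 0.577, -0.442,  0.065]))]
tumbler [(0.64, array([ 0.436, -0.413,  0.048])), (0.58, array([ 0.602, -0.013,  0.065]))]
spice_jar [(0.69, array([ 0.571, -0.446,  0.066])), (0.6, array([0.425, 0.384, 0.098]))]
```

```bash
python3 - <<'E'
from h import *
p,d=arm.read_camera("top"); r=arm.trace("bar","top")
i=arm.camera_info("top");K=i["camera_matrix"];R=np.array(i["R"]);t=np.array(i["t"])
print(len(r),[(q["conf"],q["mask"].sum()) for q in r])
m=r[0]["mask"]
v,u=np.nonzero(m)
# intersect rays with z=.076
ray=(np.linalg.inv(K)@np.stack([u,v,np.ones_like(u)]))
o=-R.T@t; dr=R.T@ray
P=(o[:,None]+dr*((0.076-o[2])/dr[2]))[:2].T
np.save("P.npy",P)
rd=(R.T@(ray*d[v,u]-t[:,None]))[2]; print("z",np.percentile(rd,[5,25,50,75,95]))
print(P.min(0),P.max(0))
# fit circle
from scipy.optimize import least_squares
f=least_squares(lambda c:np.hypot(*(P-c).T)-.185,[.7,-.05],loss="soft_l1",f_scale=.005); c=f.x
a=np.degrees(np.arctan2(*(P-c).T[::-1]))%360
print("centre",c,"ang",np.percentile(a,[0,1,50,99,100]))
for lo in range(int(a.min()),int(a.max()),6):
    s=(a>=lo)&(a<lo+6)
    if s.sum()>3:
        rr=np.hypot(*(P[s]-c).T);print(lo,s.sum(),rr.min().round(4),rr.mean().round(4),rr.max().round(4))
o=p[:,:,::-1].copy(); o[m]=(o[m]*.5+np.array([0,0,127])).astype(np.uint8)
u0,v0=u.min()-60,v.min()-40
c1=p[max(v.min()-60,0):v.max()+60,max(u.min()-60,0):u.max()+60,::-1]
cr=o[max(v.min()-60,0):v.max()+60,max(u.min()-60,0):u.max()+60]
print(u.min(),u.max(),v.min(),v.max())
im=np.vstack([c1,cr]);s=min(800/im.shape[1],600/im.shape[0]);cv2.imwrite("pics/bar.png",cv2.resize(im,None,fx=s,fy=s)[:600,:800])
E
```

```text
2 [(0.87, np.int64(698)), (0.38, np.int64(2497))]
z [0.05993697 0.07312167 0.0755022  0.07768668 0.08077708]
[ 0.50281078 -0.10909278] [0.5672629  0.07658501]
centre [ 0.70057692 -0.05060646] ang [136.8643443  137.97763006 176.37788615 197.47253351 198.18812407]
136 35 0.1784 0.1845 0.1905
142 36 0.1793 0.1849 0.19
148 41 0.1789 0.1851 0.1911
154 47 0.1778 0.1848 0.1921
160 64 0.1753 0.1854 0.1954
166 71 0.1742 0.185 0.1953
172 85 0.1709 0.1849 0.1978
178 91 0.1708 0.1848 0.1979
184 96 0.1704 0.1849 0.1999
190 100 0.1693 0.1848 0.1993
196 32 0.1711 0.1846 0.1987
289 366 235 261
```

View pics/top0.png

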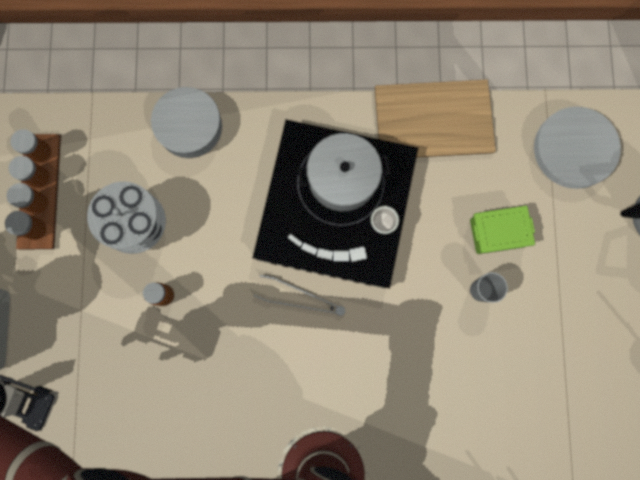

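View pics/bar.png

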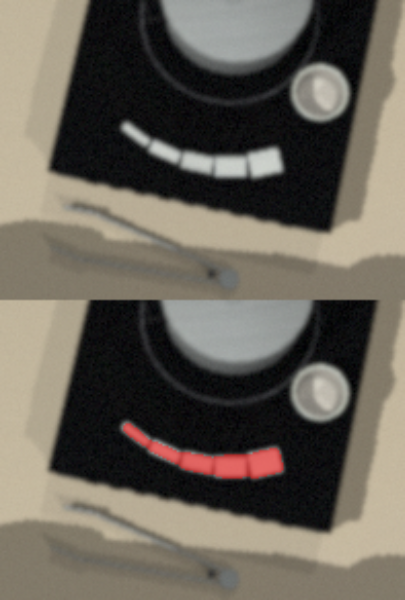

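```bash
python3 - <<'E'
from h import *
from scipy.spatial.transform import Rotation as Ro
c=np.array([.7006,-.0506])
for k,a in enumerate([142.7,155.1,167.5,179.9,192.3]):
    print(k+1,(c+.185*np.array([np.cos(np.radians(a)),np.sin(np.radians(a))])).round(4))
p,d=arm.read_camera("wrist"); q,dq=arm.read_camera("scene")
cv2.imwrite("pics/w.png",p[:,:,::-1]);cv2.imwrite("pics/s.png",q[:,:,::-1]);np.save("dw.npy",d)
s=arm.read_state();i=arm.camera_info("wrist");R=Ro.from_euler("xyz",s["tool_rot"],degrees=True).as_matrix()
Rc=np.array(i["R"]);o=-Rc.T@i["t"]
print("cam in tool",R.T@(o-s["eef_pos"]));print((Rc@R).round(3));print(i["camera_matrix"])
print("nearest depth",np.percentile(d[d>0],[0,1,5,50]))
E
```

```text
1 [0.5534 0.0615]
2 [0.5328 0.0273]
3 [ 0.52   -0.0106]
4 [ 0.5156 -0.0503]
5 [ 0.5198 -0.09  ]
cam in tool [ 0.07264313  0.00079373 -0.16710219]
[[-0.     1.     0.001]
 [-0.966  0.    -0.258]
 [-0.258 -0.001  0.966]]
[[351.46515602   0.         322.4589289 ]
 [  0.         351.46515602 246.84624533]
 [  0.           0.           1.        ]]
nearest depth [0.05142618 0.05455819 0.05802769 0.35110712]
```

View pics/w.png

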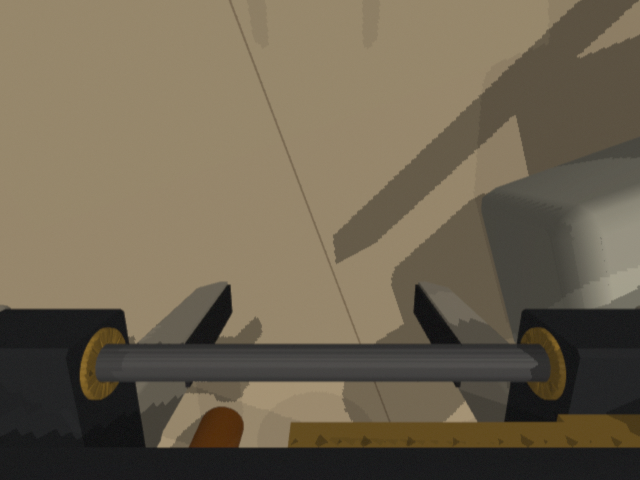

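View pics/s.png

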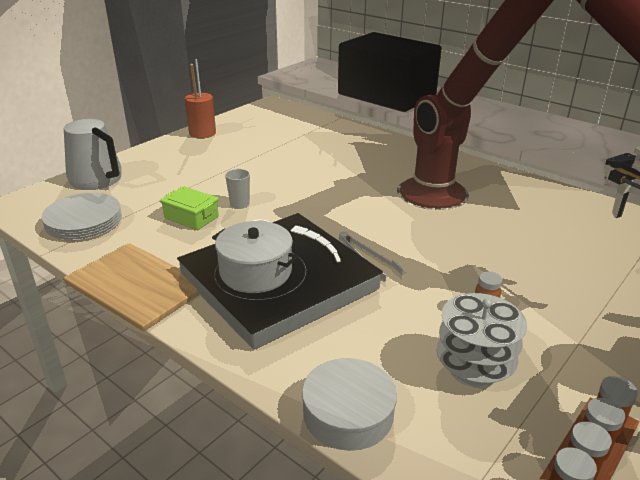

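arm_command([
  {"x":-3.1,"y":-2.5},
  {"x":-3.1,"y":-2.5},
  {"x":-3.1,"y":-2.5},
  {"x":-3.1,"y":-2.5},
  {"x":-3.1,"y":-2.5},
], gripper=1)

```text
invalid input at $.rows[0]: expected keys x, y, z, ax, ay, az
```

arm_command([
  {"x":-3.1,"y":-2.5},
  {"x":-3.1,"y":-2.5},
  {"x":-3.1,"y":-2.5},
  {"x":-3.1,"y":-2.5},
  {"x":-3.1,"y":-2.5},
])

```text
invalid input at $.rows[0]: expected keys x, y, z, ax, ay, az
```

arm_command([
  {"x":-3.1,"y":-2.5},
  {"x":-3.1,"y":-2.5},
  {"x":-3.1,"y":-2.5},
  {"x":-3.1,"y":-2.5},
  {},
])

```text
invalid input at $.rows[0]: expected keys x, y, z, ax, ay, az
```

arm_command([
  {"x":-3.1,"y":-2.5,"z":0,"ax":0,"ay":0,"az":0},
  {"x":-3.1,"y":-2.5,"z":0,"ax":0,"ay":0,"az":0},
  {"x":-3.1,"y":-2.5,"z":0,"ax":0,"ay":0,"az":0},
  {"x":-3.1,"y":-2.5,"z":0,"ax":0,"ay":0,"az":0},
  {"x":-3.1,"y":-2.5,"z":0,"ax":0,"ay":0,"az":0},
], gripper=1)

```text
time_s: 1.45
eef_pos: [0.3271, 0.4381, 0.2177]
tool_rot: [180.0, 0.0, 159.9]
wrist_force: [0.7, 0.4, 0.5]
gripper_width: 0.62
gripper_force: 0.0
```

arm_command([
  {"x":-3.1,"y":-2.5,"z":0,"ax":0,"ay":0,"az":0},
  {"x":-3.1,"y":-2.5,"z":0,"ax":0,"ay":0,"az":0},
  {"x":-3.1,"y":-2.5,"z":0,"ax":0,"ay":0,"az":0},
  {"x":-3.1,"y":-2.5,"z":0,"ax":0,"ay":0,"az":0},
  {"x":-3.1,"y":-2.5,"z":0,"ax":0,"ay":0,"az":0},
])

```text
time_s: 1.95
eef_pos: [0.4296, 0.2673, 0.2178]
tool_rot: [180.0, 0.0, 159.9]
wrist_force: [0.1, 1.4, -0.7]
gripper_width: 0.186
gripper_force: 0.0
```

arm_command([
  {"x":-3.1,"y":-2.5,"z":0,"ax":0,"ay":0,"az":0},
  {"x":-3.1,"y":-2.5,"z":0,"ax":0,"ay":0,"az":0},
  {"x":-3.1,"y":-2.5,"z":0,"ax":0,"ay":0,"az":0},
  {"x":-3.1,"y":-2.5,"z":0,"ax":0,"ay":0,"az":0},
  {"x":0,"y":0,"z":0,"ax":0,"ay":0,"az":0},
])

```text
time_s: 2.45
eef_pos: [0.5139, 0.1248, 0.2177]
tool_rot: [-179.8, 0.2, 159.2]
wrist_force: [-0.2, 0.5, -0.6]
gripper_width: 0.007
gripper_force: 0.0
```

arm_command([
  {"x":-1.55,"y":-0.93,"z":1.5,"ax":0,"ay":0,"az":0},
  {"x":-1.55,"y":-0.93,"z":2.5,"ax":0,"ay":0,"az":0},
  {"x":-1.55,"y":-0.93,"z":2.5,"ax":0,"ay":0,"az":0},
  {"x":-1.55,"y":-0.93,"z":2.5,"ax":0,"ay":0,"az":0},
  {"x":0,"y":0,"z":0,"ax":0,"ay":0,"az":0},
])

```text
time_s: 2.95
eef_pos: [0.5549, 0.0732, 0.1245]
tool_rot: [-179.7, -0.3, 159.6]
wrist_force: [-0.3, 0.6, -0.1]
gripper_width: 0.004
gripper_force: 0.0
```

```bash
python3 - <<'E'
from h import *
s=arm.read_state();print(s["time_s"],s["eef_pos"],s["tool_rot"],s["wrist_force"],s["gripper_width"],s["joints"].round(1))
p,d=arm.read_camera("wrist"); b=p[:,:,::-1].copy()
i=arm.camera_info("wrist");K=i["camera_matrix"]
c=np.array([.7006,-.0506]);
r=arm.trace("bar","wrist");print([(q["conf"],q["mask"].sum()) for q in r])
for a in [137,149.4-.5,149.4+.5,161.3,173.7,186.1,198]:
  for w in (0,):
    X=np.array([*(c+.185*np.array([np.cos(np.radians(a)),np.sin(np.radians(a))])),.076])
    x=K@(i["R"]@X+i["t"]);x=x[:2]/x[2];print(a,x.round(0));cv2.circle(b,(int(x[0]),int(x[1])),2,(0,0,255),-1)
cv2.imwrite("pics/w2.png",b)
E
```

```text
2.95 [0.55493166 0.07322694 0.12450772] [-179.74294395   -0.26012105  159.63418448] [-0.25378048  0.61269196 -0.1322562 ] 0.0038576418065286435 [-11.7  33.6   3.  102.8  -2.3  43.9  62. ]
[(0.69, np.int64(8608))]
137 [327. 282.]
148.9 [271. 266.]
149.9 [266. 265.]
161.3 [209. 261.]
173.7 [149. 269.]
186.1 [ 95. 289.]
198 [ 53. 317.]
```

View pics/w2.png

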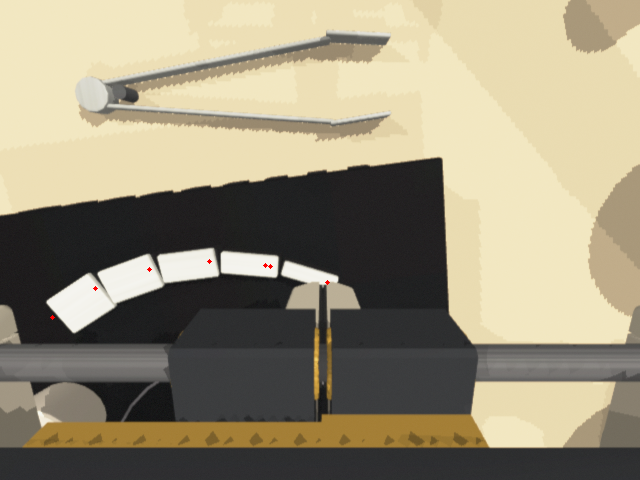

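```bash
python3 - <<'E'
from h import *
from scipy.optimize import least_squares
i=arm.camera_info("wrist");s=arm.read_state();p,d=arm.read_camera("wrist");s2=arm.read_state()
print(s["eef_pos"],s2["eef_pos"],s2["tool_rot"],s2["wrist_force"])
K=i["camera_matrix"];R=np.array(i["R"]);t=np.array(i["t"])
r=arm.trace("bar","wrist");m=r[0]["mask"]&(p.min(2)>150);print(r[0]["conf"],m.sum())
v,u=np.nonzero(m);ray=np.linalg.inv(K)@np.stack([u,v,np.ones_like(u)])
o=-R.T@t;dr=R.T@ray;P=(o[:,None]+dr*((.076-o[2])/dr[2]))[:2].T
W=R.T@(ray*d[v,u]-t[:,None]);print("z",np.percentile(W[2][d[v,u]>0],[5,50,95]))
c=least_squares(lambda c:np.hypot(*(P-c).T)-.185,[.7,-.05],loss="soft_l1",f_scale=.005).x
a=np.degrees(np.arctan2(*(P-c).T[::-1]))%360
print("centre",c,"ang",np.percentile(a,[0,1,99,100]))
h,e=np.histogram(a,bins=np.arange(135,201,.5));print(dict(zip(e[:-1],h)))
E
```

```text
[0.55578142 0.07665298 0.12759154] [0.55621327 0.0773676  0.12841692] [1.79912784e+02 1.92115715e-02 1.59921637e+02] [-0.42346033  0.1955244   0.3284728 ]
0.81 7585
z [0.07445677 0.0757614  0.07679917]
centre [ 0.70193806 -0.04791134] ang [136.8421234  138.6530307  197.21584295 198.00407613]
{np.float64(135.0): np.int64(0), np.float64(135.5): np.int64(0), np.float64(136.0): np.int64(0), np.float64(136.5): np.int64(2), np.float64(137.0): np.int64(16), np.float64(137.5): np.int64(23), np.float64(138.0): np.int64(27), np.float64(138.5): np.int64(26), np.float64(139.0): np.int64(25), np.float64(139.5): np.int64(27), np.float64(140.0): np.int64(26), np.float64(140.5): np.int64(31), np.float64(141.0): np.int64(37), np.float64(141.5): np.int64(37), np.float64(142.0): np.int64(35), np.float64(142.5): np.int64(36), np.float64(143.0): np.int64(35), np.float64(143.5): np.int64(38), np.float64(144.0): np.int64(36), np.float64(144.5): np.int64(36), np.float64(145.0): np.int64(37), np.float64(145.5): np.int64(39), np.float64(146.0): np.int64(36), np.float64(146.5): np.int64(37), np.float64(147.0):
[... 2805 characters left out ...]
.int64(90), np.float64(190.0): np.int64(92), np.float64(190.5): np.int64(91), np.float64(191.0): np.int64(94), np.float64(191.5): np.int64(91), np.float64(192.0): np.int64(90), np.float64(192.5): np.int64(90), np.float64(193.0): np.int64(92), np.float64(193.5): np.int64(89), np.float64(194.0): np.int64(89), np.float64(194.5): np.int64(92), np.float64(195.0): np.int64(93), np.float64(195.5): np.int64(100), np.float64(196.0): np.int64(76), np.float64(196.5): np.int64(90), np.float64(197.0): np.int64(80), np.float64(197.5): np.int64(31), np.float64(198.0): np.int64(1), np.float64(198.5): np.int64(0), np.float64(199.0): np.int64(0), np.float64(199.5): np.int64(0), np.float64(200.0): np.int64(0)}
```

arm_command([
  {"x":-0.25,"y":-0.25,"z":0.6,"ax":0,"ay":0,"az":0},
  {"x":-0.25,"y":-0.25,"z":0.6,"ax":0,"ay":0,"az":0},
  {"x":0,"y":0,"z":0.6,"ax":0,"ay":0,"az":0},
  {"x":0,"y":0,"z":0.3,"ax":0,"ay":0,"az":0},
  {"x":0,"y":0,"z":0,"ax":0,"ay":0,"az":0},
])

```text
time_s: 3.65
eef_pos: [0.5586, 0.0694, 0.1058]
tool_rot: [-180.0, -0.1, 159.8]
wrist_force: [0.1, -1.1, 0.5]
gripper_width: 0.003
gripper_force: 0.0
```

arm_command([
  {"x":0,"y":0,"z":0,"ax":0,"ay":0,"az":0},
  {"x":0,"y":0,"z":0,"ax":0,"ay":0,"az":0},
  {"x":0,"y":0,"z":0,"ax":0,"ay":0,"az":0},
])

```text
time_s: 3.95
eef_pos: [0.5593, 0.0695, 0.1067]
tool_rot: [180.0, 0.0, 159.9]
wrist_force: [0.5, 0.5, 0.3]
gripper_width: 0.003
gripper_force: 0.0
```

arm_command([
  {"x":0,"y":0,"z":0,"ax":0,"ay":0,"az":0},
  {"x":0,"y":0,"z":0,"ax":0,"ay":0,"az":0},
  {"x":0,"y":0,"z":0,"ax":0,"ay":0,"az":0},
])

```text
time_s: 4.25
eef_pos: [0.5592, 0.0694, 0.1065]
tool_rot: [-180.0, 0.0, 159.8]
wrist_force: [-0.4, -0.0, -0.1]
gripper_width: 0.003
gripper_force: 0.0
```

arm_command([
  {"x":0,"y":0,"z":0.25,"ax":0,"ay":0,"az":0},
  {"x":0,"y":0,"z":0.25,"ax":0,"ay":0,"az":0},
  {"x":0,"y":0,"z":0.15,"ax":0,"ay":0,"az":0},
  {"x":0,"y":0,"z":0,"ax":0,"ay":0,"az":0},
  {"x":0,"y":0,"z":0,"ax":0,"ay":0,"az":0},
])

```text
time_s: 4.75
eef_pos: [0.5591, 0.0693, 0.0999]
tool_rot: [-180.0, -0.0, 159.8]
wrist_force: [0.3, -0.2, -0.1]
gripper_width: 0.003
gripper_force: 0.0
```

arm_command([
  {"x":0,"y":0,"z":0,"ax":0,"ay":0,"az":0},
])

```text
time_s: 4.85
eef_pos: [0.5592, 0.0694, 0.1]
tool_rot: [180.0, 0.0, 159.8]
wrist_force: [0.5, -0.5, 0.6]
gripper_width: 0.008
gripper_force: 0.0
```

arm_command([
  {"x":0,"y":0,"z":0,"ax":0,"ay":0,"az":0},
])

```text
time_s: 4.95
eef_pos: [0.5592, 0.0694, 0.1]
tool_rot: [180.0, 0.0, 159.8]
wrist_force: [0.9, 0.3, -0.1]
gripper_width: 0.004
gripper_force: 0.0
```

Near contact; press 2 mm more and read the force.

arm_command([
  {"x":0,"y":0,"z":0.1,"ax":0,"ay":0,"az":0},
  {"x":0,"y":0,"z":0.1,"ax":0,"ay":0,"az":0},
  {"x":0,"y":0,"z":0,"ax":0,"ay":0,"az":0},
  {"x":0,"y":0,"z":0,"ax":0,"ay":0,"az":0},
])

```text
time_s: 5.35
eef_pos: [0.5591, 0.0694, 0.0979]
tool_rot: [-180.0, -0.0, 159.8]
wrist_force: [-0.6, -0.3, -0.3]
gripper_width: 0.006
gripper_force: 0.0
```

arm_command([
  {"x":0,"y":0,"z":0,"ax":0,"ay":0,"az":0},
])

```text
time_s: 5.45
eef_pos: [0.5592, 0.0693, 0.098]
tool_rot: [-180.0, 0.0, 159.8]
wrist_force: [-0.5, -0.5, -0.1]
gripper_width: 0.005
gripper_force: 0.0
```

arm_command([
  {"x":0,"y":0,"z":0,"ax":0,"ay":0,"az":0},
])

```text
time_s: 5.55
eef_pos: [0.5591, 0.0694, 0.098]
tool_rot: [180.0, -0.0, 159.8]
wrist_force: [-0.5, -1.0, -0.3]
gripper_width: 0.008
gripper_force: 0.0
```

```bash
python3 - <<'E'
from h import *
p,d=arm.read_camera("wrist")
cv2.imwrite("pics/w3.png",cv2.resize(p[200:400,100:420,::-1],None,fx=2.4,fy=2.4,interpolation=cv2.INTER_CUBIC))
E
```

```text
(no output)
```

View pics/w3.png

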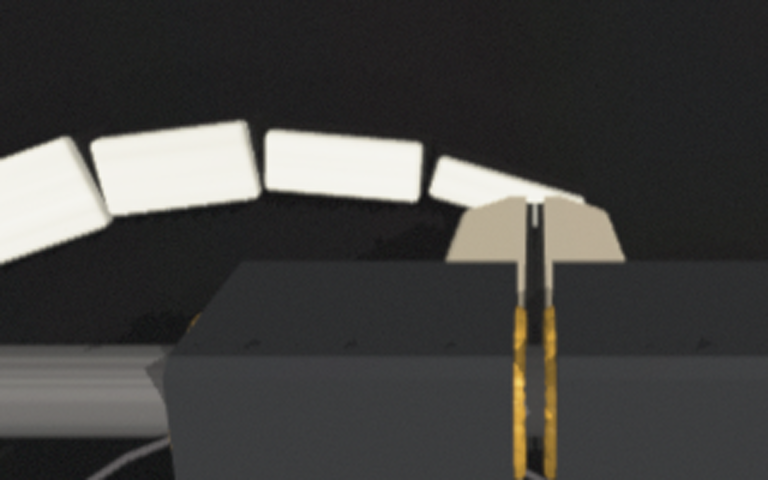

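```bash
python3 - <<'E'
import numpy as np
d=np.load("dw.npy")
M=np.array([[0,1,.001],[-.966,0,-.258],[-.258,-.001,.966]]);o=np.array([.07264,.0008,-.1671])
def tool(u,v,z): return M.T@np.array([(u-322.46)/351.47*z,(v-246.85)/351.47*z,z])+o
for v in (283,286,288,292,298,304,309,312):
    print(v,[(u,*(tool(u,v,d[v,u])*1000).round(0)) for u in (215,222,226,228,230,232)])
E
python3 - <<'E'
from h import *
i=arm.camera_info("wrist");s=arm.read_state();p,d=arm.read_camera("wrist")
R=np.array(i["R"]);t=np.array(i["t"]);Ki=np.linalg.inv(i["camera_matrix"])
from scipy.spatial.transform import Rotation as Ro
T=Ro.from_euler("xyz",s["tool_rot"],degrees=True).as_matrix()
for v in range(272,312,3):
  o=[]
  for u in (312,318,328,332):
    W=R.T@(Ki@[u,v,1]*d[v,u]-t); o.append((u,*(W*1000).round(1),"tool",*((T.T@(W-s["eef_pos"]))*1000).round(1)))
  print(v,*o,sep="\n ") if v%2==0 else print(v,o[1],o[2])
E
```

```text
283 [(215, np.float64(10.0), np.float64(-53.0), np.float64(-3.0)), (222, np.float64(11.0), np.float64(-49.0), np.float64(-4.0)), (226, np.float64(11.0), np.float64(-47.0), np.float64(-4.0)), (228, np.float64(-74.0), np.float64(-110.0), np.float64(217.0)), (230, np.float64(-73.0), np.float64(-107.0), np.float64(217.0)), (232, np.float64(-74.0), np.float64(-105.0), np.float64(217.0))]
286 [(215, np.float64(10.0), np.float64(-51.0), np.float64(-8.0)), (222, np.float64(10.0), np.float64(-48.0), np.float64(-7.0)), (226, np.float64(9.0), np.float64(-47.0), np.float64(-5.0)), (228, np.float64(9.0), np.float64(-46.0), np.float64(-5.0)), (230, np.float64(8.0), np.float64(-46.0), np.float64(-2.0)), (232, np.float64(-78.0), np.float64(-105.0), np.float64(218.0))]
288 [(215, np.float64(11.0), np.float64(-50.0), np.float64(-11.0)), (222, np.float64(11.0), np.float64(-47.0), np.float64(-11.0)), (226, np.float64(9.0), np.float64(-46.0), np.float64(-7.0)), (228, np.float64(8.0), np.float64(-46.0), np.float64(-5.0)), (230, np.float64(7.0), np.float64(-46.0), np.float64(-1.0)), (232, np.float64(-80.0)
[... 6514 characters left out ...]
(189.1), 'tool', np.float64(37.5), np.float64(-1.7), np.float64(-91.1))
 (318, np.float64(548.9), np.float64(71.9), np.float64(130.8), 'tool', np.float64(10.5), np.float64(-1.2), np.float64(-32.9))
 (328, np.float64(550.3), np.float64(75.8), np.float64(130.8), 'tool', np.float64(10.5), np.float64(3.0), np.float64(-32.9))
 (332, np.float64(525.6), np.float64(84.9), np.float64(187.8), 'tool', np.float64(36.9), np.float64(3.0), np.float64(-89.8))
311 (318, np.float64(549.0), np.float64(71.9), np.float64(133.4), 'tool', np.float64(10.4), np.float64(-1.1), np.float64(-35.4)) (328, np.float64(550.7), np.float64(75.6), np.float64(132.8), 'tool', np.float64(10.1), np.float64(3.0), np.float64(-34.9))
```

arm_command([
  {"x":0,"y":0,"z":0.1,"ax":0,"ay":0,"az":0},
  {"x":0,"y":0,"z":0.1,"ax":0,"ay":0,"az":0},
  {"x":0,"y":0,"z":0,"ax":0,"ay":0,"az":0},
])

```text
time_s: 5.95
eef_pos: [0.559, 0.0693, 0.0958]
tool_rot: [-180.0, -0.0, 159.8]
wrist_force: [-0.5, 0.3, 0.2]
gripper_width: 0.003
gripper_force: 0.0
```

arm_command([
  {"x":0,"y":0,"z":0.1,"ax":0,"ay":0,"az":0},
  {"x":0,"y":0,"z":0.1,"ax":0,"ay":0,"az":0},
  {"x":0,"y":0,"z":0,"ax":0,"ay":0,"az":0},
])

```text
time_s: 6.25
eef_pos: [0.559, 0.0694, 0.0938]
tool_rot: [-180.0, -0.0, 159.8]
wrist_force: [0.2, -0.4, -0.5]
gripper_width: 0.002
gripper_force: 0.0
```

arm_command([
  {"x":0,"y":0,"z":0,"ax":0,"ay":0,"az":0},
])

```text
time_s: 6.35
eef_pos: [0.5591, 0.0693, 0.0939]
tool_rot: [-180.0, -0.0, 159.8]
wrist_force: [-0.5, -0.8, 0.6]
gripper_width: 0.005
gripper_force: 0.0
```

arm_command([
  {"x":0,"y":0,"z":0.1,"ax":0,"ay":0,"az":0},
  {"x":0,"y":0,"z":0.1,"ax":0,"ay":0,"az":0},
  {"x":0,"y":0,"z":0,"ax":0,"ay":0,"az":0},
])

```text
time_s: 6.65
eef_pos: [0.559, 0.0694, 0.0918]
tool_rot: [-180.0, -0.0, 159.8]
wrist_force: [0.3, 1.1, -0.4]
gripper_width: 0.006
gripper_force: 0.0
```

arm_command([
  {"x":0,"y":0,"z":0.1,"ax":0,"ay":0,"az":0},
  {"x":0,"y":0,"z":0.1,"ax":0,"ay":0,"az":0},
  {"x":0,"y":0,"z":0,"ax":0,"ay":0,"az":0},
])

```text
time_s: 6.95
eef_pos: [0.559, 0.0693, 0.0898]
tool_rot: [-180.0, -0.0, 159.8]
wrist_force: [0.5, 0.4, 0.4]
gripper_width: 0.001
gripper_force: 0.0
```

```bash
python3 - <<'E'
from h import *
p,d=arm.read_camera("scene");i=arm.camera_info("scene")
x=i["camera_matrix"]@(i["R"]@np.array([.559,.0694,.08])+i["t"]);x=(x[:2]/x[2]).astype(int);print(x)
c=p[max(x[1]-60,0):x[1]+60,max(x[0]-80,0):x[0]+80,::-1]
cv2.imwrite("pics/s2.png",cv2.resize(c,None,fx=5,fy=5,interpolation=cv2.INTER_CUBIC))
E
```

```text
[338 256]
```

View pics/s2.png

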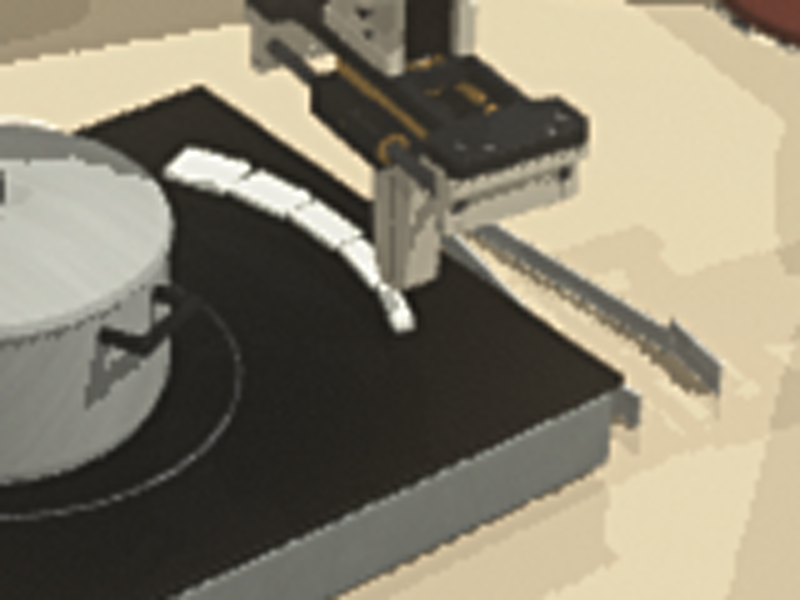

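arm_command([
  {"x":0,"y":0,"z":0.2,"ax":0,"ay":0,"az":0},
  {"x":0,"y":0,"z":0.2,"ax":0,"ay":0,"az":0},
  {"x":0,"y":0,"z":0,"ax":0,"ay":0,"az":0},
  {"x":0,"y":0,"z":0,"ax":0,"ay":0,"az":0},
])

```text
time_s: 7.4
eef_pos: [0.5591, 0.0694, 0.0858]
tool_rot: [-180.0, -0.0, 159.8]
wrist_force: [0.1, 0.8, -0.4]
gripper_width: 0.005
gripper_force: 0.0
```

arm_command([
  {"x":0,"y":0,"z":0.1,"ax":0,"ay":0,"az":0},
  {"x":0,"y":0,"z":0.1,"ax":0,"ay":0,"az":0},
  {"x":0,"y":0,"z":0,"ax":0,"ay":0,"az":0},
  {"x":0,"y":0,"z":0,"ax":0,"ay":0,"az":0},
])

```text
time_s: 7.8
eef_pos: [0.5591, 0.0694, 0.0839]
tool_rot: [-180.0, -0.0, 159.8]
wrist_force: [0.3, -0.4, 0.0]
gripper_width: 0.008
gripper_force: 0.0
```

arm_command([
  {"x":0,"y":0,"z":0.1,"ax":0,"ay":0,"az":0},
  {"x":0,"y":0,"z":0.1,"ax":0,"ay":0,"az":0},
  {"x":0,"y":0,"z":0,"ax":0,"ay":0,"az":0},
  {"x":0,"y":0,"z":0,"ax":0,"ay":0,"az":0},
])

```text
time_s: 8.2
eef_pos: [0.5591, 0.0694, 0.0819]
tool_rot: [-180.0, -0.0, 159.8]
wrist_force: [0.5, -0.2, -0.4]
gripper_width: 0.008
gripper_force: 0.0
```

arm_command([
  {"x":0,"y":0,"z":0.1,"ax":0,"ay":0,"az":0},
  {"x":0,"y":0,"z":0.1,"ax":0,"ay":0,"az":0},
  {"x":0,"y":0,"z":0,"ax":0,"ay":0,"az":0},
])

```text
time_s: 8.5
eef_pos: [0.559, 0.0693, 0.0798]
tool_rot: [-180.0, -0.0, 159.8]
wrist_force: [-0.5, 0.1, 0.8]
gripper_width: 0.001
gripper_force: 0.0
```

arm_command([
  {"x":0,"y":0,"z":0.1,"ax":0,"ay":0,"az":0},
  {"x":0,"y":0,"z":0.1,"ax":0,"ay":0,"az":0},
  {"x":0,"y":0,"z":0,"ax":0,"ay":0,"az":0},
])

```text
time_s: 8.8
eef_pos: [0.559, 0.0693, 0.0778]
tool_rot: [-180.0, -0.0, 159.8]
wrist_force: [0.2, 0.7, 0.1]
gripper_width: 0.005
gripper_force: 0.0
```

arm_command([
  {"x":0,"y":0,"z":0.1,"ax":0,"ay":0,"az":0},
  {"x":0,"y":0,"z":0.1,"ax":0,"ay":0,"az":0},
  {"x":0,"y":0,"z":0,"ax":0,"ay":0,"az":0},
])

```text
time_s: 9.1
eef_pos: [0.559, 0.0693, 0.0758]
tool_rot: [-180.0, -0.0, 159.8]
wrist_force: [0.1, -0.1, 0.3]
gripper_width: 0.007
gripper_force: 0.0
```

arm_command([
  {"x":0,"y":0,"z":0,"ax":0,"ay":0,"az":0},
])

```text
time_s: 9.2
eef_pos: [0.5591, 0.0693, 0.0759]
tool_rot: [-180.0, -0.0, 159.8]
wrist_force: [-0.3, 0.0, -0.8]
gripper_width: 0.004
gripper_force: 0.0
```

```bash
python3 - <<'E'
from h import *
i=arm.camera_info("wrist");s=arm.read_state();p,d=arm.read_camera("wrist")
R=np.array(i["R"]);t=np.array(i["t"]);K=i["camera_matrix"];Ki=np.linalg.inv(K)
print(s["wrist_force"])
cv2.imwrite("pics/w4.png",cv2.resize(p[200:400,100:420,::-1],None,fx=2.4,fy=2.4,interpolation=cv2.INTER_CUBIC))
# bar height at key centres
c=np.array([.7017,-.0485])
for a in (154.7,167.1,179.5):
    x=K@(R@np.array([*(c+.185*np.array([np.cos(np.radians(a)),np.sin(np.radians(a))])),.076])+t);u,v=(x[:2]/x[2]).astype(int)
    z=[(R.T@(Ki@[uu,vv,1]*d[vv,uu]-t))[2] for uu in range(u-6,u+7) for vv in range(v-2,v+3)]
    print(a,np.median(z))
E
```

```text
[-0.30032214  0.03183131 -0.83489874]
154.7 0.07593352984032481
167.1 0.07571152739942534
179.5 0.0757827601575341
```

View pics/w4.png

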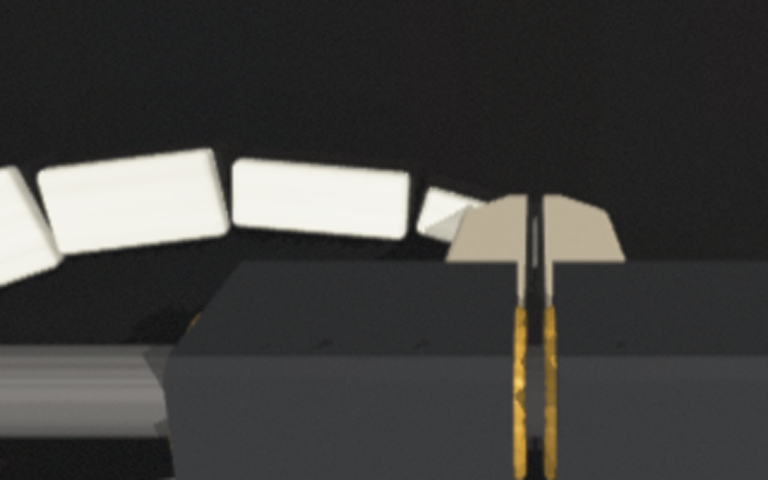

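arm_command([
  {"x":0,"y":0,"z":0.1,"ax":0,"ay":0,"az":0},
  {"x":0,"y":0,"z":0.1,"ax":0,"ay":0,"az":0},
  {"x":0,"y":0,"z":0,"ax":0,"ay":0,"az":0},
])

```text
time_s: 9.55
eef_pos: [0.5593, 0.0694, 0.074]
tool_rot: [180.0, 0.0, 159.8]
wrist_force: [0.1, -0.3, 1.0]
gripper_width: 0.004
gripper_force: 0.6
```

arm_command([
  {"x":0,"y":0,"z":0,"ax":0,"ay":0,"az":0},
])

```text
time_s: 9.65
eef_pos: [0.5593, 0.0694, 0.0741]
tool_rot: [180.0, 0.0, 159.8]
wrist_force: [0.2, -0.7, 1.7]
gripper_width: 0.004
gripper_force: 0.6
```

```bash
cat > bz.py <<'E'
from h import *
i=arm.camera_info("wrist");s=arm.read_state();p,d=arm.read_camera("wrist")
R=np.array(i["R"]);t=np.array(i["t"]);K=i["camera_matrix"];Ki=np.linalg.inv(K)
print(s["time_s"],s["eef_pos"].round(4),s["wrist_force"].round(2))
c=np.array([.7017,-.0485])
for a in (142.3,154.7,167.1,179.5,191.9):
    x=K@(R@np.array([*(c+.185*np.array([np.cos(np.radians(a)),np.sin(np.radians(a))])),.076])+t);u,v=(x[:2]/x[2]).astype(int)
    if not(8<u<632 and 4<v<476): continue
    z=[(R.T@(Ki@[uu,vv,1]*d[vv,uu]-t))[2] for uu in range(u-6,u+7) for vv in range(v-2,v+3)]
    print(a,np.median(z).round(4))
E
python3 bz.py
```

```text
9.65 [0.5593 0.0694 0.0741] [ 0.23 -0.72  1.67]
142.3 0.0957
154.7 0.0748
167.1 0.0746
179.5 0.0748
191.9 0.1604
```

arm_command([
  {"x":0,"y":0,"z":0.1,"ax":0,"ay":0,"az":0},
  {"x":0,"y":0,"z":0.1,"ax":0,"ay":0,"az":0},
  {"x":0.1,"y":-0.3,"z":0,"ax":0,"ay":0,"az":0},
  {"x":0.1,"y":-0.3,"z":0,"ax":0,"ay":0,"az":0},
  {"x":0,"y":0,"z":0,"ax":0,"ay":0,"az":0},
])

```text
time_s: 10.2
eef_pos: [0.5555, 0.0644, 0.0723]
tool_rot: [180.0, 0.1, 159.8]
wrist_force: [0.9, 1.5, 2.9]
gripper_width: 0.009
gripper_force: 1.3
```

```bash
python3 bz.py
```

```text
10.2 [0.5555 0.0644 0.0723] [0.85 1.49 2.85]
142.3 0.0968
154.7 0.073
167.1 0.073
179.5 0.0729
191.9 0.0731
```

arm_command([
  {"x":0.12,"y":-0.48,"z":0,"ax":0,"ay":0,"az":0},
  {"x":0.12,"y":-0.48,"z":0,"ax":0,"ay":0,"az":0},
  {"x":0.12,"y":-0.48,"z":0,"ax":0,"ay":0,"az":0},
  {"x":0.12,"y":-0.48,"z":0,"ax":0,"ay":0,"az":0},
])

```text
time_s: 10.65
eef_pos: [0.5438, 0.0477, 0.072]
tool_rot: [180.0, 0.0, 159.8]
wrist_force: [1.1, 1.8, 2.4]
gripper_width: 0.002
gripper_force: 1.4
```

arm_command([
  {"x":0.07,"y":-0.5,"z":0,"ax":0,"ay":0,"az":0},
  {"x":0.07,"y":-0.5,"z":0,"ax":0,"ay":0,"az":0},
  {"x":0.07,"y":-0.5,"z":0,"ax":0,"ay":0,"az":0},
  {"x":0.07,"y":-0.5,"z":0,"ax":0,"ay":0,"az":0},
  {"x":0,"y":0,"z":0,"ax":0,"ay":0,"az":0},
])

```text
time_s: 11.15
eef_pos: [0.5337, 0.0288, 0.0719]
tool_rot: [-179.9, -0.1, 159.8]
wrist_force: [-0.4, -0.4, 2.6]
gripper_width: 0.008
gripper_force: 1.4
```

arm_command([
  {"x":0,"y":0,"z":0,"ax":0,"ay":0,"az":0},
  {"x":0,"y":0,"z":0,"ax":0,"ay":0,"az":0},
])

```text
time_s: 11.35
eef_pos: [0.5338, 0.0288, 0.0717]
tool_rot: [-179.9, -0.1, 159.8]
wrist_force: [0.2, -1.7, 2.8]
gripper_width: 0.003
gripper_force: 1.5
```

```bash
python3 bz.py
```

```text
11.35 [0.5338 0.0288 0.0717] [ 0.23 -1.73  2.81]
142.3 0.1666
154.7 0.0974
167.1 0.0724
179.5 0.0726
191.9 0.1724
```

arm_command([
  {"x":0.01,"y":-0.48,"z":0,"ax":0,"ay":0,"az":0},
  {"x":0.01,"y":-0.48,"z":0,"ax":0,"ay":0,"az":0},
  {"x":0.01,"y":-0.48,"z":-0.01,"ax":0,"ay":0,"az":0},
  {"x":0.01,"y":-0.48,"z":-0.01,"ax":0,"ay":0,"az":0},
])

```text
time_s: 11.8
eef_pos: [0.5275, 0.0125, 0.0722]
tool_rot: [180.0, 0.0, 159.9]
wrist_force: [1.8, 1.7, 2.5]
gripper_width: 0.004
gripper_force: 1.3
```

arm_command([
  {"x":-0.04,"y":-0.48,"z":0,"ax":0,"ay":0,"az":0},
  {"x":-0.04,"y":-0.48,"z":0,"ax":0,"ay":0,"az":0},
  {"x":-0.04,"y":-0.48,"z":-0.01,"ax":0,"ay":0,"az":0},
  {"x":-0.04,"y":-0.48,"z":-0.01,"ax":0,"ay":0,"az":0},
  {"x":0,"y":0,"z":0,"ax":0,"ay":0,"az":0},
])

```text
time_s: 12.3
eef_pos: [0.5219, -0.0079, 0.0723]
tool_rot: [-179.9, -0.0, 159.8]
wrist_force: [0.6, -0.5, 2.2]
gripper_width: 0.004
gripper_force: 1.3
```

arm_command([
  {"x":0,"y":0,"z":0,"ax":0,"ay":0,"az":0},
  {"x":0,"y":0,"z":0,"ax":0,"ay":0,"az":0},
])

```text
time_s: 12.5
eef_pos: [0.5219, -0.0078, 0.0722]
tool_rot: [-179.9, -0.0, 159.8]
wrist_force: [-0.3, -2.3, 2.9]
gripper_width: 0.005
gripper_force: 1.3
```

```bash
python3 bz.py
```

```text
12.5 [ 0.5219 -0.0078  0.0722] [-0.25 -2.26  2.93]
142.3 0.0728
154.7 0.0729
167.1 0.0956
179.5 0.1678
191.9 0.1802
```

arm_command([
  {"x":-0.09,"y":-0.49,"z":0,"ax":0,"ay":0,"az":0},
  {"x":-0.09,"y":-0.49,"z":0,"ax":0,"ay":0,"az":0},
  {"x":-0.09,"y":-0.49,"z":0,"ax":0,"ay":0,"az":0},
  {"x":-0.09,"y":-0.49,"z":0,"ax":0,"ay":0,"az":0},
])

```text
time_s: 12.95
eef_pos: [0.5192, -0.0257, 0.0724]
tool_rot: [180.0, 0.0, 159.9]
wrist_force: [0.5, 2.0, 3.0]
gripper_width: 0.009
gripper_force: 1.2
```

arm_command([
  {"x":-0.13,"y":-0.48,"z":0,"ax":0,"ay":0,"az":0},
  {"x":-0.13,"y":-0.48,"z":0,"ax":0,"ay":0,"az":0},
  {"x":-0.13,"y":-0.48,"z":0,"ax":0,"ay":0,"az":0},
  {"x":-0.13,"y":-0.48,"z":0,"ax":0,"ay":0,"az":0},
  {"x":0,"y":0,"z":0,"ax":0,"ay":0,"az":0},
])

```text
time_s: 13.45
eef_pos: [0.5171, -0.0473, 0.0723]
tool_rot: [-179.9, 0.0, 159.8]
wrist_force: [0.6, -0.4, 2.8]
gripper_width: 0.004
gripper_force: 1.3
```

arm_command([
  {"x":0,"y":0,"z":0,"ax":0,"ay":0,"az":0},
  {"x":0,"y":0,"z":0,"ax":0,"ay":0,"az":0},
])

```text
time_s: 13.65
eef_pos: [0.5171, -0.0472, 0.0723]
tool_rot: [-179.9, 0.0, 159.8]
wrist_force: [0.4, -2.8, 2.9]
gripper_width: 0.002
gripper_force: 1.3
```

```bash
python3 bz.py
```

```text
13.65 [ 0.5171 -0.0472  0.0723] [ 0.38 -2.8   2.87]
142.3 0.0728
154.7 0.073
167.1 0.073
179.5 0.0961
191.9 0.1742
```

arm_command([
  {"x":-0.19,"y":-0.46,"z":0,"ax":0,"ay":0,"az":0},
  {"x":-0.19,"y":-0.46,"z":0,"ax":0,"ay":0,"az":0},
  {"x":-0.19,"y":-0.46,"z":0,"ax":0,"ay":0,"az":0},
  {"x":-0.19,"y":-0.46,"z":0,"ax":0,"ay":0,"az":0},
])

```text
time_s: 14.1
eef_pos: [0.5182, -0.0654, 0.0723]
tool_rot: [180.0, -0.0, 159.9]
wrist_force: [-0.4, 1.8, 2.3]
gripper_width: 0.004
gripper_force: 1.2
```

arm_command([
  {"x":-0.24,"y":-0.43,"z":0,"ax":0,"ay":0,"az":0},
  {"x":-0.24,"y":-0.43,"z":0,"ax":0,"ay":0,"az":0},
  {"x":-0.24,"y":-0.43,"z":0,"ax":0,"ay":0,"az":0},
  {"x":-0.24,"y":-0.43,"z":0,"ax":0,"ay":0,"az":0},
  {"x":0,"y":0,"z":0,"ax":0,"ay":0,"az":0},
])

```text
time_s: 14.6
eef_pos: [0.5213, -0.0866, 0.0723]
tool_rot: [-179.9, 0.0, 159.8]
wrist_force: [-0.8, -0.5, 2.7]
gripper_width: 0.006
gripper_force: 1.2
```

arm_command([
  {"x":0,"y":0,"z":0,"ax":0,"ay":0,"az":0},
  {"x":0,"y":0,"z":0,"ax":0,"ay":0,"az":0},
  {"x":0,"y":0,"z":0,"ax":0,"ay":0,"az":0},
])

```text
time_s: 14.9
eef_pos: [0.5213, -0.0861, 0.0724]
tool_rot: [-179.9, 0.0, 159.8]
wrist_force: [0.7, -2.5, 2.4]
gripper_width: 0.004
gripper_force: 1.2
```

```bash
python3 bz.py; python3 -c "
from h import *
p,d=arm.read_camera('wrist');cv2.imwrite('pics/w5.png',p[:,:,::-1])"
```

```text
14.9 [ 0.5213 -0.0861  0.0724] [ 0.71 -2.51  2.38]
154.7 0.0731
167.1 0.0731
179.5 0.0732
191.9 0.096
```

View pics/w5.png

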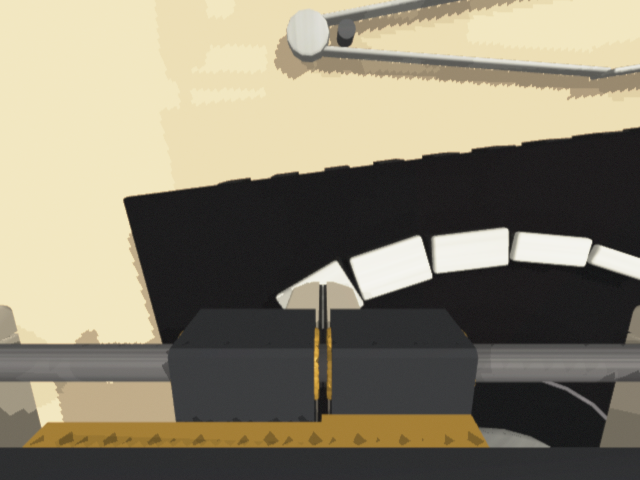

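The wrist picture shows the shut fingertips at about (322, 288), on the broad key, which spans columns 278–362. The bar is about 3 mm down and the tongs are undisturbed.

```bash
python3 -c "
from station import arm
print(arm.sign_off())"
```

```text
the job is handed in; nothing more can be done
None
```

The shut fingertips traced the bar from key 1 to key 5 in one continuous slide, with the bar about 3 mm down (about 3 N) and never near its stop. I handed the job in at about 15 s with the tip still resting lightly on the broadest key; no verdict was returned.

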